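# Open the photometer's sample chamber

### The job

Open the sample chamber of the vial photometer with your fingertips alone: press its release tab down until the latch lets go and the lid springs up by itself, then push the lid right back until it rests fully open. Grasp and lift nothing: the photometer stays standing where it is, the vial stays in its well, and the vials and the beaker beside the instrument are left where they stand.

Things in the scene. Friction and masses are not known exactly. Their poses are not given: they have to be found in the camera images.
- photometer: White bench photometer on a grey base, 128 deep (x) x 150 wide (y) mm, 1.5 kg, loose on rubber feet. Origin: centre of its underside, 8 mm above z = 0; x to its rear, y to its left, z up; yaw within 0.3 rad. Left half (centre y +35): ledge 42 high with the release tab, behind it the lid (top 73 when shut; deck under it 56). Right half: panel with display and keys, sloping up from 27 to 54.
- release_tab (a joint): Rocking release tab. Its pivot runs along the photometer's y through x -34, z 48 mm. Value in rad: 0 at rest, grows as the pad is pressed down, 0.36 at its stop. The latch lets go at about 0.21, when the pad is about 4 mm down at point tab_pad (about 3 N); at the stop it is 7 mm down (4.5 N). A spring returns it.
- tab_pad (a point): Point to press, on top of the tab's ribbed grey pad: x -54, y +35, z 54 mm of the photometer at rest. The pad is level, 30 mm deep (x -64 to -34), 36 mm wide and free above the ledge. Behind it the tab's hook rises to z 64 (x -38 to -29), over the catch of the lid, whose front is at x -28: fingers kept in front of x -42 leave the lid free to rise.
- chamber_lid (a joint): Lid hinge, rad: 0 shut and latched, grows as it opens. Let go by the latch, a spring pin lifts it in about half a second to about 0.7, where it rests on the pin. 1.92 is fully open, leaning back against its stop. Left alone below about 1.4 it sinks back onto the pin; above that it falls open by itself. The lid weighs 60 g and moves with well under 1 N at its front edge.
- lid_hinge (a point): Middle of the lid's hinge line, x +58, y +35, z 60 mm of the photometer; the line runs along the photometer's y.
- lid_front_edge (a point): Middle of the lower edge of the lid's front wall, moving with the lid: shut, 86 mm in front of the hinge and 3 mm below it; sprung up, about 113 mm above the photometer's underside, to be pushed up and back round the hinge. The lid is a shallow cover 86 deep, 76 wide, 16 high, walls 4 mm; its catch, 20 mm wide, stands 3.5 mm out from this edge.
- sample_vial: White vial with green cap, 22 mm diameter, 46 mm high, in the chamber's round well (25 mm wide, 36 deep, centre x +10, y +35 mm of the photometer), under the lid; its cap stands 10 mm out of the deck. Origin: centre of its underside. It stays there.
- amber_vial: Amber vial with blue cap, 30 mm diameter, 66 mm high, loose, standing to the left of the photometer. Origin: centre of its underside. Bystander.
- small_beaker: Small clear beaker, 45 mm diameter, 58 mm high, loose, standing further to the left. Origin: centre of its underside. Bystander.
- black_cap_vial: White vial with black cap, 27 mm diameter, 56 mm high, loose, standing to the right of the photometer. Origin: centre of its underside. Bystander.

How it is judged:
By the outcome, as a careful person would: the job done as asked, in the order asked, and still so for the second after the job is handed in, with the robot touching nothing.
It also fails if it takes over 40 s, if anything falls off the work surface, if the arm or the gripper's body presses on something with over 40 N, if the wrist force passes 120 N, or if a joint passes its speed limit or range.

### The arm

A 7-joint arm with a two-finger parallel gripper is mounted at the origin on a cart in front of the work surface, level with it; the furniture and walls round the work are solid. World frame = base frame: x ahead of the robot, y to its left, z up, the work surface at z = 0. Lengths are in m, angles in rad, forces in N, time in s.
With the tool pointing down it reaches from about 0.4 to 0.85 m from the base axis. Payload 4.5 kg.
Tool frame: the origin (TCP) lies on the centre line of the jaws, within the pads' length; the fingertips stand 11 mm ahead of it and the grasp point (between the pads) lies 8 mm behind it; z points along the fingers, x is the direction in which the jaws open and shut, and the axes are right-handed (so a half turn about z gives the same grasp; the last joint's range is limited). The gripper opens to 88 mm and grips with 3 to 60 N. Pads are 18 mm wide; open, the fingers measure 123 mm over their backs; the gripper's body (75 mm by 187 mm) begins 45 mm behind the grasp point.
Start: joints at [-1.163, 0.689, -0.195, 1.565, 0.157, 0.902, -0.215], TCP at [0.228, 0.582, 0.25] pointing down, gripper open.
Joint ranges: [-3.01, 3.01], [-0.46, 2.08], [-1.47, 1.51], [0.13, 2.56], [-1, 4.14], [0.04, 2.09], [-2.66, 2.66]. Speed limits (rad/s): [2.57, 2.57, 3.14, 3.14, 3.14, 3.14, 3.14].

### API

Orientations are given as a unit quaternion [x, y, z, w].
In Python, from plant import r, vision, order, nets gives the robot as it stands.
- The arm moves only by the tool send_rows, never from a script. Its argument "series" is a list of rows, each an object with "delta_pos": the shift along the tool's x, y, z in cm, a list of three; "turn": the turn about the tool's z in degrees; "jaw": the closure, from 0 (fully open) to 1 (shut). In form: [{"delta_pos": [x, y, z], "turn": turn, "jaw": jaw}, ...]. A call has 1 to 8 rows; each row is the pose to reach, as a shift and turn from the pose commanded when the call began, along the tool's axes at that moment; what a row does not reach only later rows make up. A row lasts 1/12 s, in which the tool goes at most 41.7 mm and 7.16 degrees, less where a joint would pass 70% of its speed; a pose out of reach is approached as far as the arm can. A call with a gripper value outside its range is refused whole. The fingers move at their own pace and stop on an object; "force" is the grip in N (left out, the last holds). Time passes only in rows, so rows that repeat a pose let the fingers close. It gives the time, the measured TCP pose, the force and the opening at its end, in the units of the state.
- r.get_state(): the state, without advancing time (a new reading comes with each control period).
- vision.snapshot(name): name is "scene" or "top" or "wrist"; returns the picture (420x560x3 uint8, blue, green, red); there is no depth.
- vision.camera_params(name): a dict with "intrinsics" (3x3 intrinsics, pixels), "D" ([k1, k2, p1, p2, k3] as OpenCV has them; the pictures are not rectified), "extrinsics" (4x4, takes a point from world to camera coordinates). Camera axes: x right, y down, z forward; pixel columns grow to the right and rows downward; lengths in m; the calibration is good to about 2 mm. A picture is of the moment at which its call begins: read the wrist's pose just before it. camera_params takes no time and is no camera call; for the wrist camera it gives the pose at the moment of the call.
- order.finish_job(): hands the job in, once; it reports no verdict.
Trained networks look in the newest picture that a camera, given by its name, has taken for a name from the list of things; names that differ only in an ending like _2 or _b are one class to them, and where a whole thing is asked for, a point or a joint stands for the part that bears it (a point fixed in the world has none). Each returns a list of dicts, best first, with "score" (0 to 1); they miss things now and then, are a little off and sometimes report something else, mostly with a low value. They report only what shows in the picture. A call takes as long as a camera call.
- nets.boxes_of(camera, label): "location" ([row, column] as shares, 0 to 1, of the picture: columns of its width, rows of its height, amid what is visible of it).
- nets.trace(camera, label): "region" (420x560 bool, what is visible of it) and "location" ([row, column] as shares, 0 to 1, of the picture: columns of its width, rows of its height, amid what is visible of it).
The state is a dict: "clock": time; "q": joint angles; "qd": joint speeds; "joint_torque": joint torques, N m; "tool_pos": TCP position; "eef_rot": TCP orientation; "contact_force": force on the tool from outside, world axes, zero at the start; "moment": the same for the moment, N m; "opening": opening from 0.0 (shut) to 1.0 (fully open).
Only numpy, scipy, OpenCV 4.12 (cv2) and the standard library are available. Lean on these libraries where they do the work, as an engineer would, in place of code of your own. Each camera call takes 0.05 s, during which the arm holds its last target.

## Working session

There is one attempt and no reset: what is moved stays moved. The work goes in short steps, Python scripts to look and compute and a tool call to move; the robot and the scene stay as the last step left them, time stands still between calls to the robot, and variables do not carry over. Pictures are saved under pics/ and viewed, and the job is handed in when it is done.

Besides the shell and the picture viewer there is one more tool, called after "Emit:" as a command line: name --argument value ..., lists and objects as JSON in quotes. send_rows: Moves the arm, as the interface text tells. Its arguments: {"type":"object","properties":{"series":{"type":"array"},"force":{"type":"number"}},"required":["series"]}

```bash
mkdir -p pics; ls; python3 - <<'E'
from plant import r, vision, order, nets
import cv2, numpy as np
s=r.get_state(); print(s)
for n in ["scene","top","wrist"]:
    im=vision.snapshot(n); cv2.imwrite(f"pics/{n}0.png",im)
    p=vision.camera_params(n); print(n,np.round(p["intrinsics"],1).tolist(),p["D"],np.round(p["extrinsics"],4).tolist())
    for l in ["photometer","release_tab","chamber_lid","amber_vial","small_beaker","black_cap_vial"]:
        o=nets.boxes_of(n,l); print(l,[(round(a["score"],2),np.round(np.array(a["location"])*[420,560],1).tolist()) for a in o[:2]])
E
```

```text
pics
{'clock': 0.0, 'q': array([-1.16318725,  0.69000102, -0.19451568,  1.56635932,  0.15728895,
        0.90251541, -0.21508875]), 'qd': array([ 0.00011894,  0.00035342,  0.00083482, -0.00010919, -0.00055567,
        0.00089424, -0.00151681]), 'joint_torque': array([ 7.36902712e-04, -5.27553678e+01, -1.26685560e+00, -1.53424805e+01,
       -5.26647794e-02,  6.56817545e-03,  1.80722836e-04]), 'tool_pos': array([0.22804078, 0.58123606, 0.24889537]), 'eef_rot': array([ 8.26158957e-01,  5.63436316e-01, -7.43397081e-04,  5.85108429e-04]), 'contact_force': array([-0.53009206, -0.0321001 , -0.29802458]), 'moment': array([-0.00626038, -0.03830919, -0.09402466]), 'opening': 1.0021746173543462}
scene [[485.2, 0.0, 283.0], [0.0, 485.2, 200.3], [0.0, 0.0, 1.0]] [-0.17383578  0.          0.          0.          0.        ] [[0.4621, -0.8868, -0.0068, -0.1431], [-0.643, -0.3297, -0.6913, 0.4823], [0.6108, 0.3238, -0.7226, 0.5868], [0.0, 0.0, 0.0, 1.0]]
photometer []
release_tab [(0.85, [229.1, 311.4]), (0.57, [205.3, 331.0])]
chamber_lid [(0.94, [205.1, 330.2]), (0.24, [230.7, 309.5])]
amber_vial
[... 276 characters left out ...]
0.0131, -0.1672, 0.6198], [0.1672, 0.002, -0.9859, 0.8578], [0.0, 0.0, 0.0, 1.0]]
photometer [(0.88, [207.9, 332.8]), (0.23, [225.8, 309.3])]
release_tab [(0.71, [226.6, 311.9])]
chamber_lid [(0.7, [184.1, 264.1]), (0.68, [207.9, 329.1])]
amber_vial [(0.72, [198.6, 278.9])]
small_beaker [(0.65, [186.4, 263.9])]
black_cap_vial [(0.65, [222.6, 377.2])]
wrist [[339.1, 0.0, 278.8], [0.0, 339.1, 206.3], [0.0, 0.0, 1.0]] [-0.07709412  0.          0.          0.          0.        ] [[0.3661, 0.9306, 0.0004, -0.6256], [0.8877, -0.3493, 0.2998, -0.0402], [0.2792, -0.1094, -0.954, 0.391], [0.0, 0.0, 0.0, 1.0]]
photometer []
release_tab []
chamber_lid []
amber_vial []
small_beaker []
black_cap_vial []
```

View pics/scene0.png

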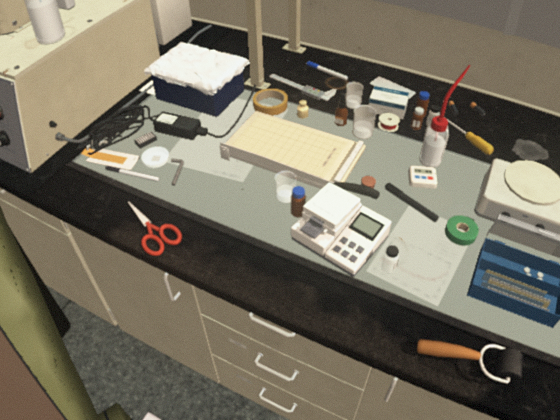

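View pics/top0.png

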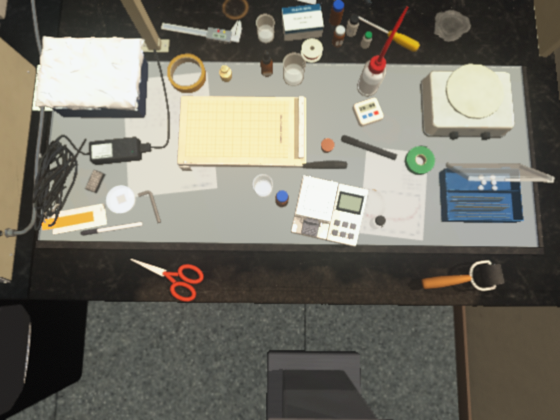

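```bash
python3 - <<'E'
import cv2
a=cv2.imread("pics/top0.png")[165:255,250:400]; cv2.imwrite("pics/topc.png",cv2.resize(a,None,fx=5,fy=5,interpolation=cv2.INTER_CUBIC))
a=cv2.imread("pics/scene0.png")[170:280,270:410]; cv2.imwrite("pics/scenec.png",cv2.resize(a,None,fx=5,fy=5,interpolation=cv2.INTER_CUBIC))
E
```

```text
(no output)
```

View pics/topc.png

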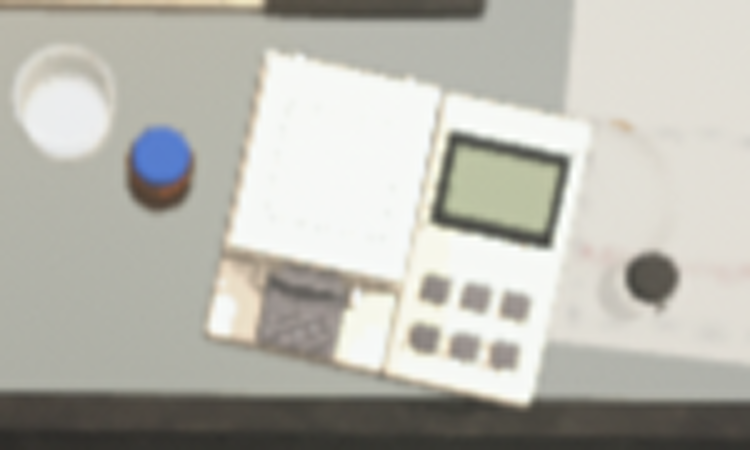

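View pics/scenec.png

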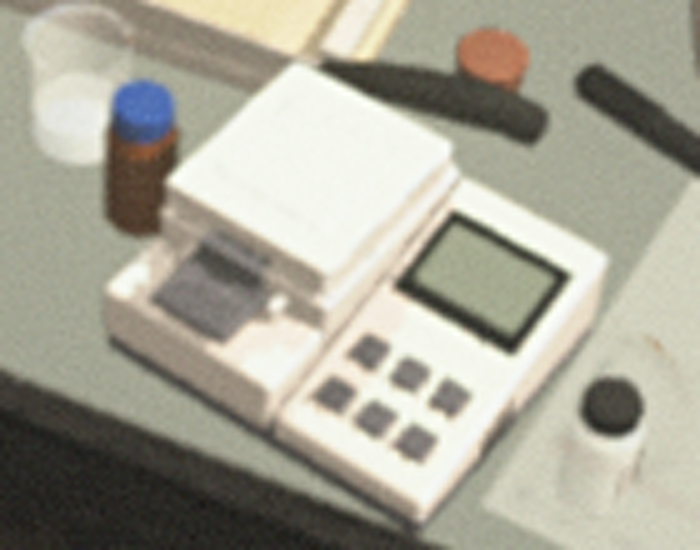

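```bash
cat > h.py <<'E'
import numpy as np, cv2
from plant import r, vision, order, nets
def w2p(n,P,p=None):
    p=p or vision.camera_params(n); E=np.array(p["extrinsics"])
    return cv2.projectPoints(np.asarray(P,float).reshape(-1,3),cv2.Rodrigues(E[:3,:3])[0],E[:3,3],np.array(p["intrinsics"]),np.array(p["D"]))[0].reshape(-1,2)
def o2w(v,P):
    c,s=np.cos(v[2]),np.sin(v[2]); P=np.atleast_2d(P)/1000.
    return np.c_[v[0]+c*P[:,0]-s*P[:,1], v[1]+s*P[:,0]+c*P[:,1], P[:,2]+.008]
E
cat > fit.py <<'E'
from h import *
from scipy.optimize import least_squares
top=[((-64,75,42),(207,335)),((-64,-75,27),(530,405)),((64,-75,54),(590,120)),((-28,73,73),(232,247)),((-28,-3,73),(405,283)),((58,73,73),(268,52)),((58,-3,73),(440,88)),((-64,53,54),(258,345)),((-64,17,54),(335,358))]
sc=[((-28,73,73),(167,187)),((-28,-3,73),(325,275)),((58,73,73),(297,65)),((58,-3,73),(455,150)),((-64,53,54),(152,295)),((-64,17,54),(225,340)),((-64,75,42),(105,290)),((-64,-75,27),(425,500)),((64,-75,54),(607,262))]
D={}
for n,l,off in(("top",top,(250,165)),("scene",sc,(270,170))):
    D[n]=(np.array([a for a,b in l],float),(np.array([b for a,b in l])+.5)/5-.5+off,vision.camera_params(n))
def res(v,ns=("top","scene")): return np.concatenate([(w2p(n,o2w(v,D[n][0]),D[n][2])-D[n][1]).ravel() for n in ns])
for ns in (("top",),("scene",),("top","scene")):
    f=least_squares(lambda v:res(v,ns),[.55,.03,-.2],loss="soft_l1"); print(ns,np.round(f.x,4)); print(np.round(f.fun.reshape(-1,2),1).tolist())
v=f.x
for n,P in (("pad",(-54,35,54)),("hinge",(58,35,60)),("lidedge",(-28,35,57))): print(n,np.round(o2w(v,P),4))
E
python3 fit.py
```

```text
('top',) [ 0.6073  0.0275 -0.1908]
[[-0.3, -0.0], [0.9, 0.3], [1.1, -0.4], [-0.6, -0.1], [-0.3, -0.2], [-0.1, 0.5], [-0.1, 0.2], [-0.4, -0.5], [0.5, 0.2]]
('scene',) [ 0.6047  0.027  -0.2065]
[[-0.3, -0.9], [0.8, 0.5], [-0.0, -0.9], [0.2, -0.7], [-0.8, 0.3], [-0.1, 0.6], [-0.6, -0.2], [-0.2, 2.7], [1.8, -0.9]]
('top', 'scene') [ 0.6064  0.0275 -0.1964]
[[-0.5, 0.1], [0.7, 0.8], [1.3, 0.2], [-0.7, 0.0], [-0.4, 0.2], [0.1, 0.7], [0.0, 0.7], [-0.6, -0.3], [0.3, 0.5], [-0.2, -1.2], [1.0, -0.1], [-0.3, -1.4], [0.1, -1.5], [-0.6, -0.1], [0.3, 0.1], [-0.4, -0.5], [0.5, 1.8], [1.8, -2.0]]
pad [[0.5603 0.0723 0.062 ]]
hinge [[0.6702 0.0505 0.068 ]]
lidedge [[0.5858 0.0673 0.065 ]]
```

```bash
cat >> h.py <<'E'
from scipy.spatial.transform import Rotation as R
V=np.array([.6064,.0275,-.1964])
def delta(P,v=V,s=None):  # tip target (photometer mm) -> tool-frame cm
    s=s or r.get_state(); Rm=R.from_quat(s["eef_rot"]).as_matrix()
    t=o2w(v,P)[0]+[0,0,.011]
    d=Rm.T@(t-s["tool_pos"])*100
    ay=np.arctan2(Rm[1,1],Rm[0,1]); turn=-np.degrees(v[2]-ay)
    return np.round(d,2),round(turn,2)
def tip(v=V,s=None):
    s=s or r.get_state(); p=s["tool_pos"]-[0,0,.011]-[v[0],v[1],.008]; c,sn=np.cos(v[2]),np.sin(v[2])
    return np.round(np.array([c*p[0]+sn*p[1],-sn*p[0]+c*p[1],p[2]])*1000,1)
E
python3 -c "
from h import *
print(delta((-56,35,130)),tip())"
```

```text
(array([-35.34,  49.32,  10.07]), np.float64(-10.17)) [-479.1  469.9  230.8]
```

Emit:
send_rows --series '[{"delta_pos":[-2.5,3.5,0],"turn":-5,"jaw":1},{"delta_pos":[-5,7,0],"turn":-10.2,"jaw":1},{"delta_pos":[-7.5,10.5,0],"turn":-10.2,"jaw":1},{"delta_pos":[-10,14,0],"turn":-10.2,"jaw":1},{"delta_pos":[-12.5,17.5,0],"turn":-10.2,"jaw":1},{"delta_pos":[-15,21,0],"turn":-10.2,"jaw":1},{"delta_pos":[-17.5,24.5,0],"turn":-10.2,"jaw":1},{"delta_pos":[-20,28,0],"turn":-10.2,"jaw":1}]' --force 10

```text
clock: 1.72
tool_pos: [0.4109, 0.3007, 0.25]
eef_rot: [0.773, 0.635, 0.0, 0.0]
contact_force: [-0.6, 0.2, -0.2]
opening: 0.422
```

```bash
python3 -c "
from h import *
print(delta((-56,35,130)),tip(),r.get_state()['clock'])"
```

```text
(array([-19.51,  18.89,  10.1 ]), np.float64(0.05)) [-245.1  229.8  231. ] 1.7167
```

Emit:
send_rows --series '[{"delta_pos":[-3,2.9,0],"turn":0,"jaw":1},{"delta_pos":[-6,5.8,1],"turn":0,"jaw":1},{"delta_pos":[-9,8.7,3],"turn":0,"jaw":1},{"delta_pos":[-12,11.6,5],"turn":0,"jaw":1},{"delta_pos":[-15,14.5,7],"turn":0,"jaw":1},{"delta_pos":[-17.5,17,9],"turn":0,"jaw":1},{"delta_pos":[-18.9,18.3,10],"turn":0,"jaw":1},{"delta_pos":[-18.9,18.3,10],"turn":0,"jaw":1}]'

```text
clock: 2.38
tool_pos: [0.5546, 0.0724, 0.1465]
eef_rot: [0.776, 0.63, -0.003, 0.002]
contact_force: [-0.1, -1.1, 0.3]
opening: 0.003
```

```bash
python3 -c "
from h import *
for n in ['scene','top','wrist']:
    im=vision.snapshot(n); cv2.imwrite(f'pics/{n}1.png',im)
a=cv2.imread('pics/scene1.png')[130:290,250:430]; cv2.imwrite('pics/scene1c.png',cv2.resize(a,None,fx=4,fy=3.7))
print(delta((-56,35,70)),tip(),r.get_state()['clock'],r.get_state()['opening'])
"
```

```text
(array([-0.79,  0.74,  6.06]), np.float64(0.01)) [-63.3  42.9 130.6] 2.5333 0.011121538463391483
```

View pics/scene1c.png

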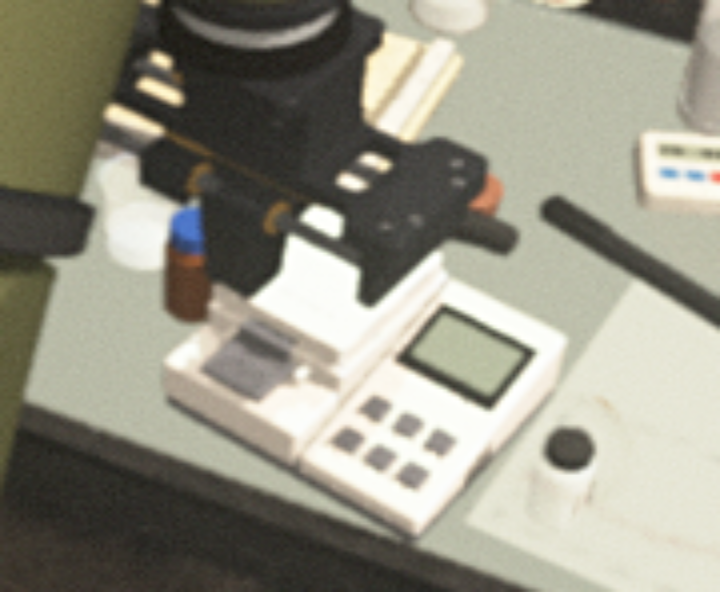

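View pics/wrist1.png

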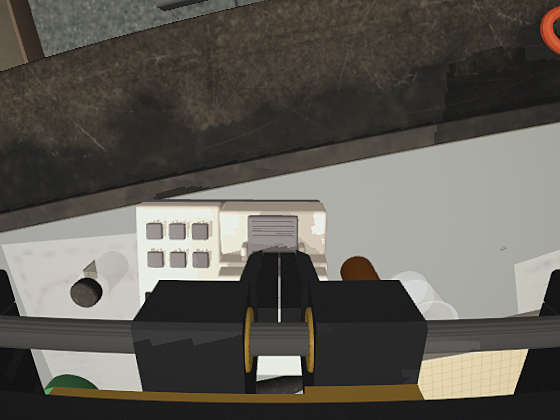

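```bash
python3 -c "
from h import *
im=cv2.imread('pics/wrist1.png')
P=[(-64,53,54),(-64,17,54),(-64,75,42),(-64,-75,27),(-54,35,54),(-42,53,54),(-42,17,54)]
q=w2p('wrist',o2w(V,P)); print(np.round(q,1).tolist())
for u in q: cv2.circle(im,(int(round(u[0])),int(round(u[1]))),1,(0,0,255),-1)
s=r.get_state(); R_=R.from_quat(s['eef_rot']).as_matrix(); t=w2p('wrist',s['tool_pos']+R_@[0,0,.011]); print(t)
for u in t: cv2.circle(im,(int(round(u[0])),int(round(u[1]))),1,(0,255,0),-1)
cv2.imwrite('pics/w1o.png',cv2.resize(im[190:310,120:360],None,fx=3.3,fy=3.3,interpolation=cv2.INTER_CUBIC))"
```

```text
[[292.5, 216.4], [240.8, 216.4], [321.9, 210.9], [127.7, 205.1], [266.8, 229.8], [292.1, 245.4], [241.9, 245.4]]
[[277.72443721 269.70979108]]
```

View pics/w1o.png

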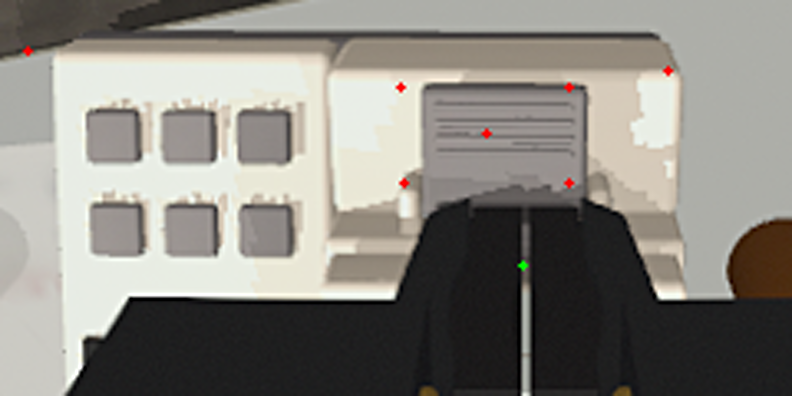

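```bash
python3 -c "
from h import *
print(tip())
p=vision.camera_params('wrist'); im=vision.snapshot('wrist')
print(tip())
for l in ['release_tab','photometer']:
    o=nets.boxes_of('wrist',l); print(l,[(round(a['score'],2),np.round(np.array(a['location'])*[420,560],1).tolist()) for a in o[:2]])
P=[(-64,53,54),(-64,17,54),(-64,75,42),(-64,-75,27),(-54,35,54),(-42,53,54),(-42,17,54)]
q=w2p('wrist',o2w(V,P),p); print(np.round(q,1).tolist())
for u in q: cv2.circle(im,(int(round(u[0])),int(round(u[1]))),1,(0,0,255),-1)
cv2.imwrite('pics/w2o.png',cv2.resize(im[190:310,120:360],None,fx=3.3,fy=3.3,interpolation=cv2.INTER_CUBIC))"
```

```text
[-63.3  42.9 130.6]
[-63.6  43.9 131.1]
release_tab [(0.67, [235.4, 271.7])]
photometer [(0.59, [237.6, 219.2])]
[[292.5, 216.4], [240.8, 216.4], [321.9, 210.9], [127.7, 205.1], [266.8, 229.8], [292.1, 245.4], [241.9, 245.4]]
```

View pics/w2o.png

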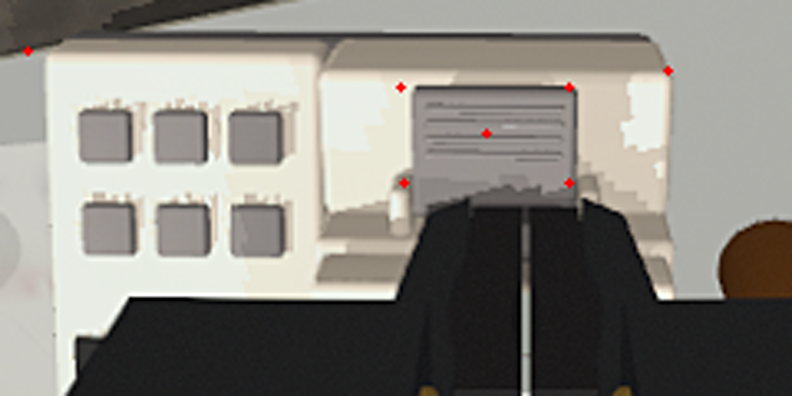

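```bash
python3 -c "
from h import *
print(delta((-56,36,62)),tip(),r.get_state()['qd'])"
```

```text
(array([-0.85,  0.77,  6.95]), np.float64(0.2)) [-63.8  44.4 131.5] [-1.50695983e-03 -3.40293565e-03  6.50501167e-03  1.27538307e-03
  2.02980841e-03  5.11190097e-05  5.41660885e-04]
```

Emit:
send_rows --series '[{"delta_pos":[-0.4,0.4,1.5],"turn":0.2,"jaw":1},{"delta_pos":[-0.8,0.7,3],"turn":0.2,"jaw":1},{"delta_pos":[-0.8,0.7,4.5],"turn":0.2,"jaw":1},{"delta_pos":[-0.8,0.7,5.5],"turn":0.2,"jaw":1},{"delta_pos":[-0.8,0.7,6.2],"turn":0.2,"jaw":1},{"delta_pos":[-0.8,0.7,6.4],"turn":0.2,"jaw":1},{"delta_pos":[-0.8,0.7,6.4],"turn":0.2,"jaw":1},{"delta_pos":[-0.8,0.7,6.4],"turn":0.2,"jaw":1}]'

```text
clock: 3.35
tool_pos: [0.5583, 0.0728, 0.0863]
eef_rot: [0.774, 0.634, 0.0, 0.0]
contact_force: [-1.3, -0.2, 0.4]
opening: 0.009
```

```bash
python3 -c "
from h import *
print(delta((-56,36,54)),tip(),r.get_state()['contact_force'])
p=vision.camera_params('wrist'); im=vision.snapshot('wrist')
cv2.imwrite('pics/w3.png',im); cv2.imwrite('pics/s3.png',cv2.resize(vision.snapshot('scene')[170:280,270:410],None,fx=5,fy=5))
print(delta((-56,36,54)),tip(),r.get_state()['contact_force'])
"
```

```text
(array([ 0.09, -0.  ,  1.33]), np.float64(-0.13)) [-56.   35.1  67.3] [-1.29590216 -0.19110899  0.36766292]
(array([ 0.12, -0.02,  1.34]), np.float64(-0.15)) [-55.8  34.8  67.4] [-0.15659132 -0.70522203  0.13817531]
```

View pics/w3.png

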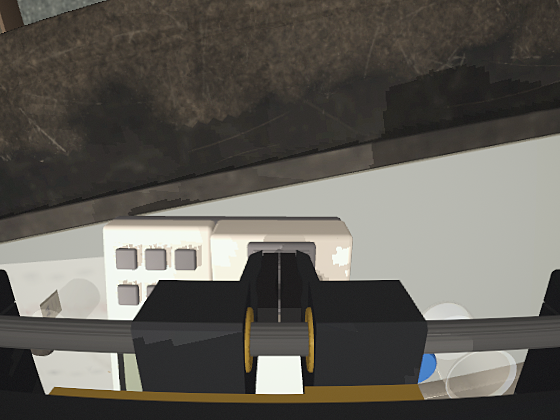

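View pics/s3.png

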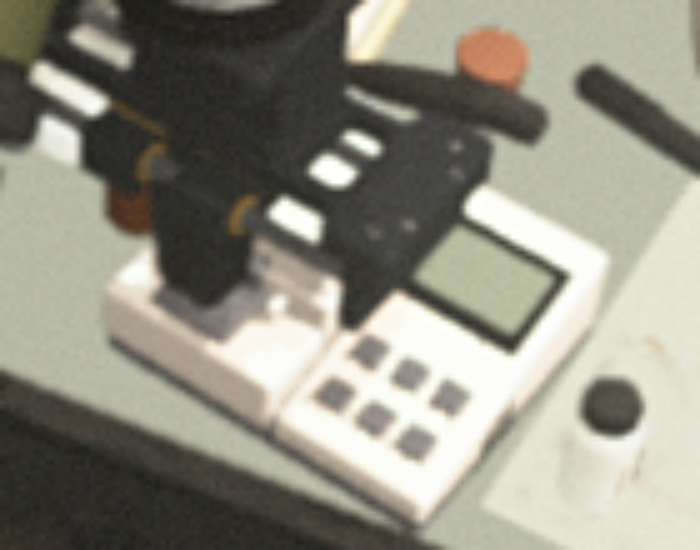

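Emit:
send_rows --series '[{"delta_pos":[0.1,0,0.5],"turn":0,"jaw":1},{"delta_pos":[0.1,0,0.9],"turn":0,"jaw":1},{"delta_pos":[0.1,0,1.2],"turn":0,"jaw":1},{"delta_pos":[0.1,0,1.4],"turn":0,"jaw":1},{"delta_pos":[0.1,0,1.6],"turn":0,"jaw":1},{"delta_pos":[0.1,0,1.8],"turn":0,"jaw":1},{"delta_pos":[0.1,0,1.9],"turn":0,"jaw":1},{"delta_pos":[0.1,0,1.9],"turn":0,"jaw":1}]'

```text
clock: 4.12
tool_pos: [0.5572, 0.0735, 0.0671]
eef_rot: [0.774, 0.633, -0.001, -0.0]
contact_force: [-3.4, 0.3, 8.5]
opening: 0.005
```

```bash
python3 -c "
from h import *
print(tip(),r.get_state()['contact_force'])
cv2.imwrite('pics/s4.png',cv2.resize(vision.snapshot('scene')[150:280,270:410],None,fx=4.6,fy=4.6))
print(tip(),r.get_state()['contact_force'],r.get_state()['clock'])
"
```

```text
[-57.2  35.5  48.1] [-3.38750796  0.34696855  8.50263421]
[-57.2  35.5  48.2] [-4.89413354  0.32100397  8.91228634] 4.1667
```

View pics/s4.png

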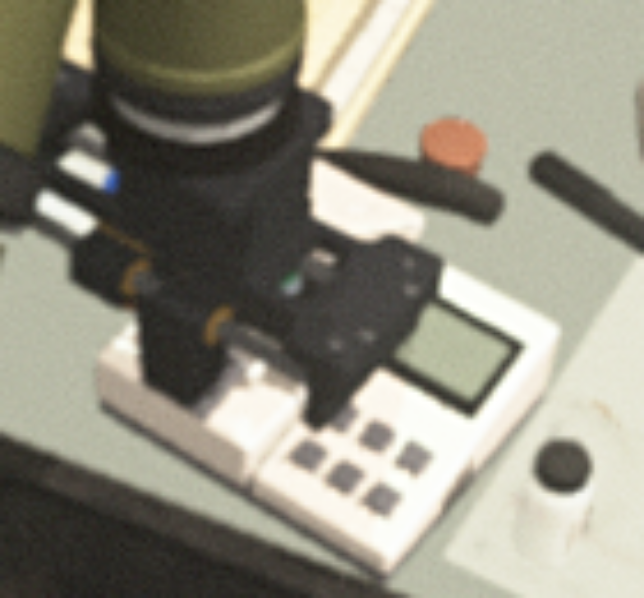

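Emit:
send_rows --series '[{"delta_pos":[0,0,-0.4],"turn":0,"jaw":1},{"delta_pos":[0,-0.3,-0.9],"turn":0,"jaw":1},{"delta_pos":[0,-1.2,-1.6],"turn":0,"jaw":1},{"delta_pos":[0,-2.4,-2.2],"turn":0,"jaw":1},{"delta_pos":[0,-3.5,-3],"turn":0,"jaw":1},{"delta_pos":[0,-4.0,-4],"turn":0,"jaw":1},{"delta_pos":[0,-4.0,-4.5],"turn":0,"jaw":1},{"delta_pos":[0,-4.0,-4.5],"turn":0,"jaw":1}]'

```text
clock: 4.83
tool_pos: [0.52, 0.0814, 0.1132]
eef_rot: [0.774, 0.633, 0.001, 0.001]
contact_force: [0.5, -0.4, 0.2]
opening: 0.009
```

```bash
python3 -c "
from h import *
print(tip(),r.get_state()['contact_force'])
for n in ['top','scene']:
    im=vision.snapshot(n); cv2.imwrite(f'pics/{n}5.png',im)
    for l in ['chamber_lid','release_tab','photometer']:
        o=nets.boxes_of(n,l); print(l,[(round(a['score'],2),np.round(np.array(a['location'])*[420,560],1).tolist()) for a in o[:2]])
cv2.imwrite('pics/s5.png',cv2.resize(cv2.imread('pics/scene5.png')[150:280,270:410],None,fx=4.6,fy=4.6))
cv2.imwrite('pics/t5.png',cv2.resize(cv2.imread('pics/top5.png')[165:255,250:400],None,fx=5,fy=5))
print(tip(),r.get_state()['contact_force'],r.get_state()['clock'])
"
```

```text
[-95.3  36.   94.2] [ 0.50708286 -0.37488242  0.19429391]
chamber_lid [(0.81, [186.6, 314.7])]
release_tab []
photometer [(0.81, [187.6, 319.4])]
chamber_lid [(0.71, [190.6, 339.2])]
release_tab [(0.6, [235.0, 307.1]), (0.37, [264.3, 390.8])]
photometer [(0.82, [235.9, 348.9]), (0.43, [191.2, 336.2])]
[-96.1  35.5  92.4] [ 0.3712418   0.76671021 -0.53676648] 5.2333
```

View pics/s5.png

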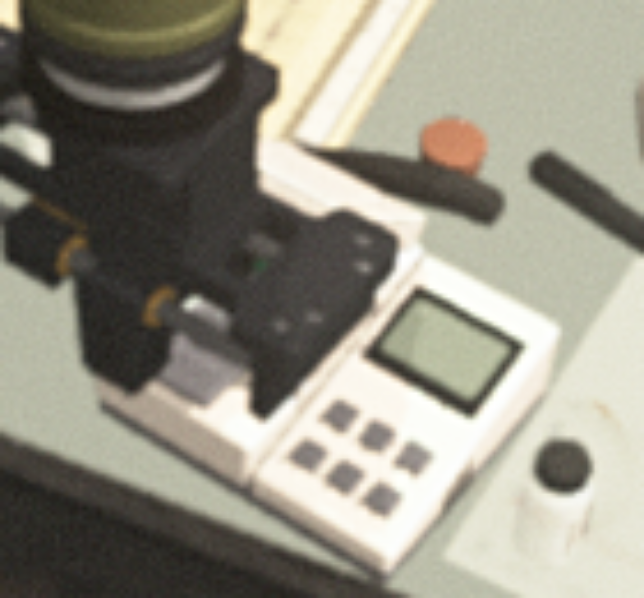

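View pics/t5.png

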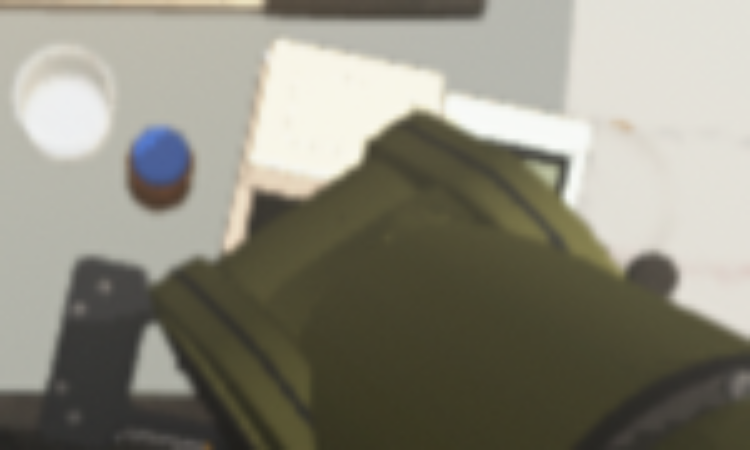

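```bash
cat >> h.py <<'E'
def lidpt(th,a,b,y=35): # a fwd of hinge, b above hinge (shut)
    return (58-a*np.cos(th)+b*np.sin(th), y, 60+a*np.sin(th)+b*np.cos(th))
E
python3 -c "
from h import *
for th in (.6,.7,.8):
  print(th,[np.round(w2p('top',o2w(V,lidpt(th,86,b,73)))[0],1).tolist() for b in(-3,13)],np.round(lidpt(th,86,-3),1),np.round(lidpt(th,89.5,-3),1))
print(delta((-40,36,103)))"
```

```text
0.6 [[297.3, 205.5], [298.5, 200.1]] [-14.7  35.  106.1] [-17.6  35.  108.1]
0.7 [[297.9, 202.6], [299.2, 196.7]] [ -9.7  35.  113.1] [-12.4  35.  115.4]
0.8 [[298.6, 199.4], [300.1, 192.9]] [ -4.1  35.  119.6] [ -6.5  35.  122.1]
(array([ 0.07,  5.61, -1.07]), np.float64(-0.18))
```

Emit:
send_rows --series '[{"delta_pos":[0,1,-0.5],"turn":0,"jaw":1},{"delta_pos":[0,2.5,-1],"turn":0,"jaw":1},{"delta_pos":[0,4,-1],"turn":0,"jaw":1},{"delta_pos":[0,5.2,-1],"turn":0,"jaw":1},{"delta_pos":[0,5.7,-1],"turn":0,"jaw":1},{"delta_pos":[0,5.7,-1],"turn":0,"jaw":1},{"delta_pos":[0,5.7,-1],"turn":0,"jaw":1}]'

```text
clock: 5.82
tool_pos: [0.5742, 0.0699, 0.1213]
eef_rot: [0.774, 0.633, -0.0, -0.0]
contact_force: [0.4, 0.4, -0.1]
opening: 0.005
```

```bash
python3 -c "
from h import *
print(tip(),r.get_state()['contact_force'])
cv2.imwrite('pics/w6.png',vision.snapshot('wrist'))
cv2.imwrite('pics/s6.png',cv2.resize(vision.snapshot('scene')[130:280,250:410],None,fx=4,fy=4))
print(tip(),r.get_state()['contact_force'],r.get_state()['clock'])
for th in np.arange(.7,1.85,.1):
    e=lidpt(th,89.5,-3); print(round(th,1),delta((e[0]-9,36,e[2]-12)))
"
```

```text
[-39.9  35.3 102.3] [ 0.35243198  0.3938436  -0.09700222]
[-40.4  35.5 102.5] [-0.38692393  0.17561557 -0.14804588] 5.9167
0.7 (array([ 0.05,  1.9 , -0.09]), np.float64(-0.12))
0.8 (array([ 0.05,  2.48, -0.77]), np.float64(-0.12))
0.9 (array([ 0.06,  3.14, -1.38]), np.float64(-0.12))
1.0 (array([ 0.06,  3.85, -1.93]), np.float64(-0.12))
1.1 (array([ 0.06,  4.61, -2.4 ]), np.float64(-0.12))
1.2 (array([ 0.06,  5.41, -2.79]), np.float64(-0.12))
1.3 (array([ 0.06,  6.25, -3.11]), np.float64(-0.12))
1.4 (array([ 0.06,  7.11, -3.33]), np.float64(-0.12))
1.5 (array([ 0.06,  8.  , -3.47]), np.float64(-0.12))
1.6 (array([ 0.07,  8.89, -3.52]), np.float64(-0.12))
1.7 (array([ 0.07,  9.79, -3.48]), np.float64(-0.12))
1.8 (array([ 0.07, 10.67, -3.35]), np.float64(-0.12))
```

View pics/s6.png

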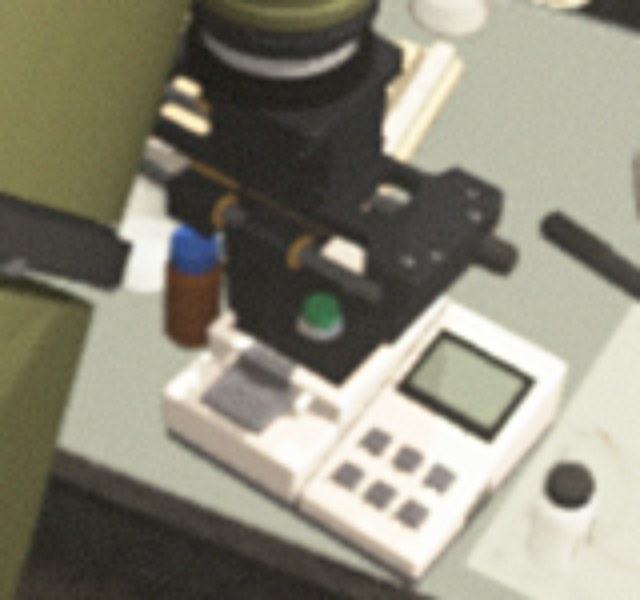

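View pics/w6.png

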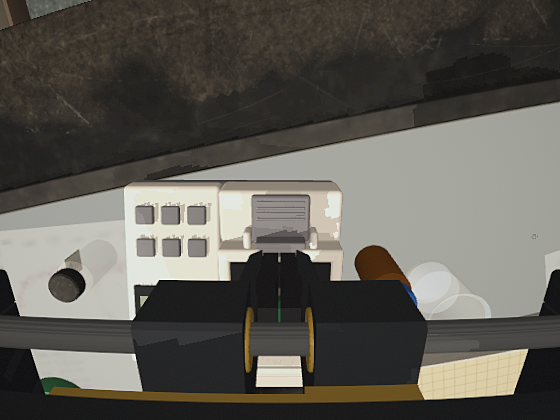

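Emit:
send_rows --series '[{"delta_pos":[0,1.0,0],"turn":0,"jaw":1},{"delta_pos":[0,1.8,-0.1],"turn":0,"jaw":1},{"delta_pos":[0,2.6,-0.8],"turn":0,"jaw":1},{"delta_pos":[0,3.3,-1.4],"turn":0,"jaw":1},{"delta_pos":[0,4.0,-1.9],"turn":0,"jaw":1},{"delta_pos":[0,4.8,-2.4],"turn":0,"jaw":1},{"delta_pos":[0,5.6,-2.8],"turn":0,"jaw":1},{"delta_pos":[0,5.6,-2.8],"turn":0,"jaw":1}]'

```text
clock: 6.58
tool_pos: [0.632, 0.0583, 0.1506]
eef_rot: [0.774, 0.633, 0.001, 0.001]
contact_force: [-0.3, -0.0, -0.2]
opening: 0.002
```

```bash
python3 -c "
from h import *
print(tip(),r.get_state()['contact_force'])
cv2.imwrite('pics/w7.png',vision.snapshot('wrist'))
cv2.imwrite('pics/s7.png',cv2.resize(vision.snapshot('scene')[130:280,250:410],None,fx=4,fy=4))
cv2.imwrite('pics/t7.png',cv2.resize(vision.snapshot('top')[165:255,250:400],None,fx=5,fy=5))
print(tip(),r.get_state()['contact_force'],r.get_state()['clock'])
for th in np.arange(1.2,1.9,.1):
    e=lidpt(th,89.5,-3); print(round(th,1),delta((e[0]-9,36,e[2]-12)))
"
```

```text
[ 19.1  35.2 131.6] [-0.27174749 -0.00371101 -0.15645591]
[ 16.3  35.2 130.4] [ 0.09126603 -0.39390468  0.11332685] 6.7333
1.2 (array([ 0.08, -0.25,  0.01]), np.float64(-0.16))
1.3 (array([ 0.08,  0.59, -0.3 ]), np.float64(-0.16))
1.4 (array([ 0.09,  1.46, -0.53]), np.float64(-0.16))
1.5 (array([ 0.09,  2.34, -0.67]), np.float64(-0.16))
1.6 (array([ 0.09,  3.24, -0.71]), np.float64(-0.16))
1.7 (array([ 0.09,  4.13, -0.67]), np.float64(-0.16))
1.8 (array([ 0.1 ,  5.02, -0.55]), np.float64(-0.16))
```

View pics/s7.png

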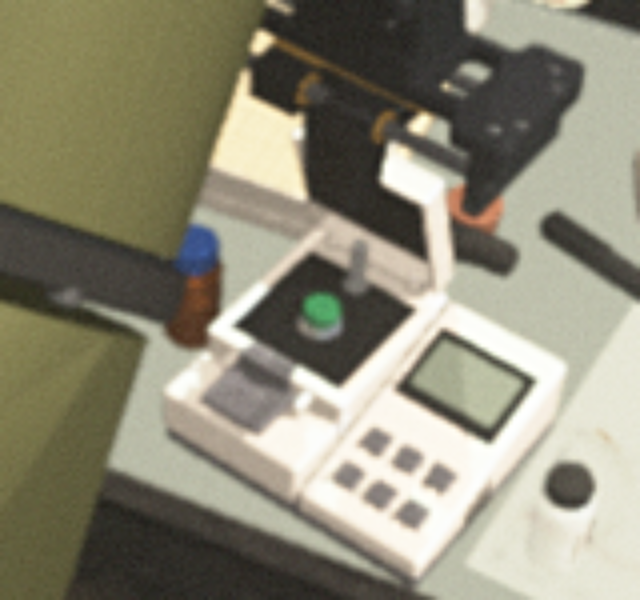

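View pics/t7.png

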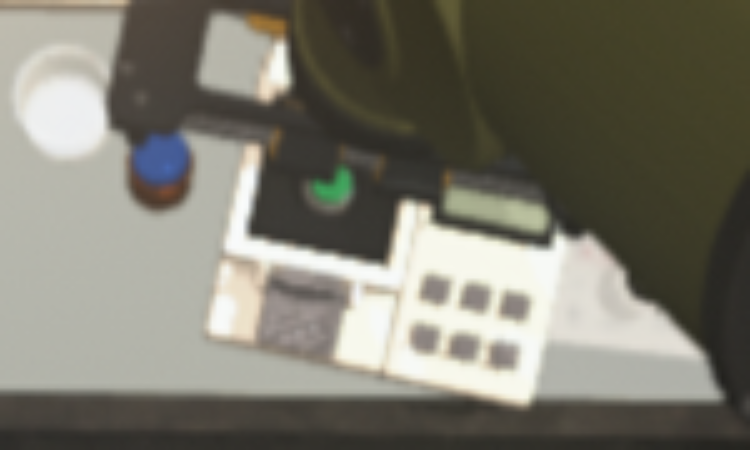

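Emit:
send_rows --series '[{"delta_pos":[0,0.7,-0.3],"turn":0,"jaw":1},{"delta_pos":[0,1.6,-0.5],"turn":0,"jaw":1},{"delta_pos":[0,2.5,-0.6],"turn":0,"jaw":1},{"delta_pos":[0,3.3,-0.6],"turn":0,"jaw":1},{"delta_pos":[0,4.1,-0.6],"turn":0,"jaw":1},{"delta_pos":[0,4.8,-0.6],"turn":0,"jaw":1},{"delta_pos":[0,4.8,-0.6],"turn":0,"jaw":1},{"delta_pos":[0,4.8,-0.6],"turn":0,"jaw":1}]'

```text
clock: 7.4
tool_pos: [0.6768, 0.0492, 0.1555]
eef_rot: [0.774, 0.633, -0.0, -0.0]
contact_force: [1.0, 0.4, 0.0]
opening: 0.005
```

```bash
python3 -c "
from h import *
print(tip(),r.get_state()['contact_force'])
cv2.imwrite('pics/s8.png',cv2.resize(vision.snapshot('scene')[130:280,250:410],None,fx=4,fy=4))
print(tip(),r.get_state()['contact_force'],r.get_state()['clock'])
"
```

```text
[ 64.8  35.1 136.5] [0.95309612 0.38729739 0.0108062 ]
[ 64.4  35.2 136.5] [-0.38362733  0.67807901 -0.12941732] 7.45
```

View pics/s8.png

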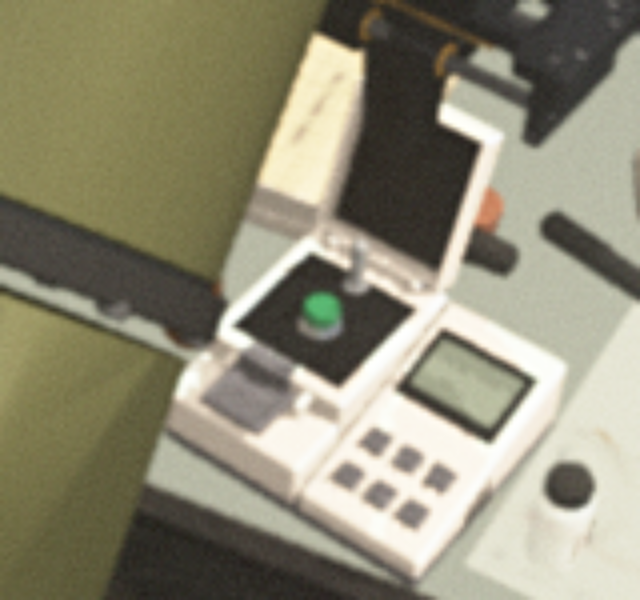

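Emit:
send_rows --series '[{"delta_pos":[0,-1,0],"turn":0,"jaw":1},{"delta_pos":[0,-2.5,0],"turn":0,"jaw":1},{"delta_pos":[0,-4.5,-0.5],"turn":0,"jaw":1},{"delta_pos":[0,-7,-2],"turn":0,"jaw":1},{"delta_pos":[0,-9.5,-4],"turn":0,"jaw":1},{"delta_pos":[0,-12,-6],"turn":0,"jaw":1},{"delta_pos":[0,-14,-8],"turn":0,"jaw":1},{"delta_pos":[0,-16,-10],"turn":0,"jaw":1}]'

```text
clock: 8.12
tool_pos: [0.5179, 0.0813, 0.2566]
eef_rot: [0.774, 0.634, -0.0, -0.0]
contact_force: [0.3, 0.3, -0.4]
opening: 0.003
```

Emit:
send_rows --series '[{"delta_pos":[3,-1,0],"turn":0,"jaw":1},{"delta_pos":[6,-2,0],"turn":0,"jaw":1},{"delta_pos":[9,-3,0],"turn":0,"jaw":1},{"delta_pos":[12,-4,0],"turn":0,"jaw":1},{"delta_pos":[15,-5,0],"turn":0,"jaw":1},{"delta_pos":[18,-6,0],"turn":0,"jaw":1},{"delta_pos":[21,-7,0],"turn":0,"jaw":1},{"delta_pos":[21,-7,0],"turn":0,"jaw":1}]'

```text
clock: 8.78
tool_pos: [0.4897, 0.3094, 0.2563]
eef_rot: [0.771, 0.637, 0.002, -0.003]
contact_force: [0.2, 0.4, 0.0]
opening: 0.01
```

```bash
python3 -c "
from h import *
print(tip(),r.get_state()['contact_force'])
cv2.imwrite('pics/s9.png',cv2.resize(vision.snapshot('scene')[130:280,250:410],None,fx=4,fy=4))
cv2.imwrite('pics/t9.png',cv2.resize(vision.snapshot('top')[165:255,250:400],None,fx=5,fy=5))
print(tip(),r.get_state()['contact_force'],r.get_state()['clock'])
for th in (1.7,1.8,1.92):
  for n in ('scene','top'): print(th,n,[(np.round(w2p(n,o2w(V,lidpt(th,86,b,y)))[0],1).tolist()) for b,y in((-3,73),(-3,-3),(13,-3))])
"
```

```text
[-169.5  253.7  237.3] [0.19812093 0.43040712 0.03865767]
[-166.1  247.   236.7] [ 0.40619866 -0.7004804  -0.41822304] 8.8833
1.7 scene [[333.3, 151.5], [367.2, 168.3], [371.6, 164.6]]
1.7 top [[306.3, 163.3], [343.6, 171.0], [344.9, 163.8]]
1.8 scene [[335.8, 149.7], [369.6, 166.4], [373.7, 163.5]]
1.8 top [[307.1, 159.5], [344.3, 167.1], [345.4, 160.3]]
1.92 scene [[338.6, 148.2], [372.2, 164.6], [375.9, 162.6]]
1.92 top [[308.0, 155.1], [345.0, 162.7], [345.9, 156.5]]
```

View pics/s9.png

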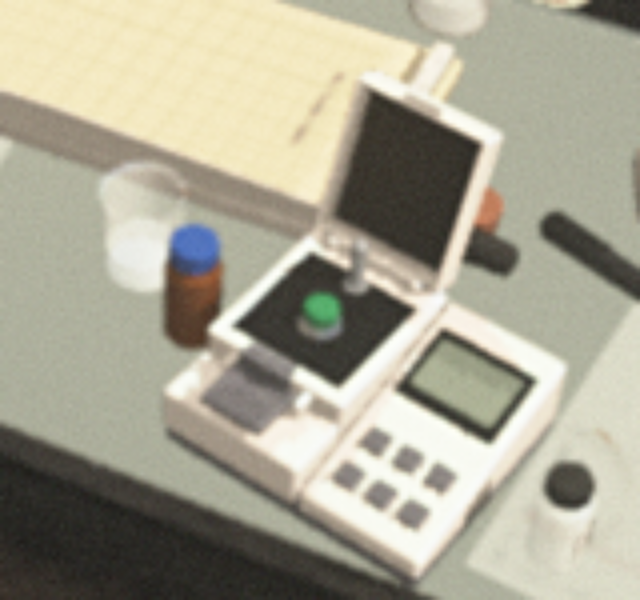

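View pics/t9.png

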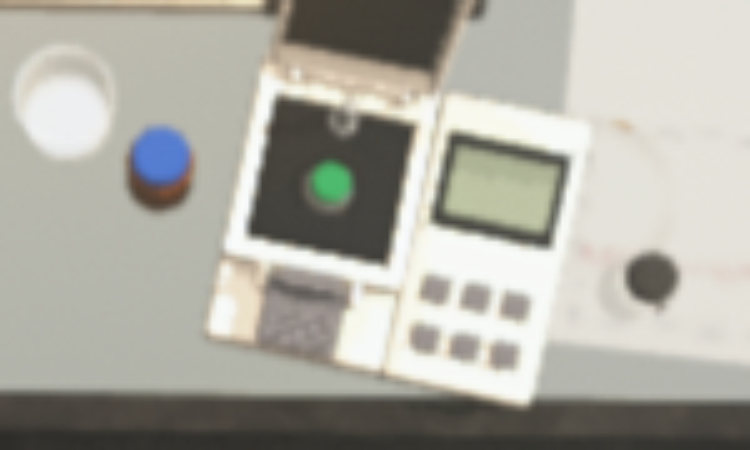

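```bash
python3 -c "
from h import *
print(order.finish_job())"
```

```text
the job is handed in; nothing more can be done
None
```

The photometer's sample chamber is open and I've handed the job in, at about 8.9 s of the 40 s allowed. With the fingers shut, I pressed the release tab until the lid sprang up by itself. I then backed off and pushed the lid's front edge round its hinge until it rested on its stop.

**Last checks, with the arm clear and touching nothing:**
- **Lid:** in the scene view its upper corners match the model fully open, at about 1.92 rad. The top view crop cut off the lid's front edge, so the angle comes from the scene view alone.
- **Tab:** back at rest.
- **Photometer and bystanders:** the photometer, amber vial, beaker and black-cap vial show no visible shift from the first pictures.
- **Sample vial:** still standing in its well.

**Forces and disagreements:**
- **Press force:** the press read about 9 N down plus 5 N sideways, more than the 4.5 N given for the tab's stop. I don't know the cause.
- **Other forces:** no reading taken after that press was above about 1 N.
- **Pad position:** one wrist picture put the pad about 2 mm to the left of my pose fit, so I aimed about 1 mm left of the fitted centre line, within calibration tolerance.

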